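Tip the film cartridge out of its spring bucket

ROBOT

A 7-joint arm with a two-finger parallel gripper is mounted at the origin on the work surface. World frame = base frame: x ahead of the robot, y to its left, z up, the work surface at z = 0. Lengths are in m, angles in rad, forces in N, time in s.
With the tool pointing down it reaches from about 0.4 to 0.875 m from the base axis. Payload 19.3 kg.
Tool frame: the origin (TCP) lies between the finger pads; the fingertips stand bot.tcp_to_tips ahead of it and the grasp point (between the pads) lies 3 mm ahead of it (bot.tcp_to_tips is the distance from the TCP to the fingertips, in m); x points along the fingers, y is the direction in which the jaws open and shut, and the axes are right-handed (so a half turn about x gives the same grasp; the last joint's range is limited). The gripper opens to 85 mm and grips with 20 to 120 N. Pads are 22 mm wide; open, the fingers measure 114 mm over their backs; the gripper's body (76 mm by 85 mm) begins 54 mm behind the grasp point. The pads swing forward as they close: fully open they stand 13 mm farther back than shut.
Start: joints at [-1.209, 0.521, -0.036, 1.599, 0.021, 1.021, -0.113], TCP at [0.262, 0.568, 0.253] pointing down, gripper open.
Joint ranges: [-2.91, 2.91], [-0.3, 2.13], [-1.5, 1.42], [0.17, 2.43], [-1.26, 4.41], [0.16, 1.93], [-2.52, 2.52]. Speed limits (rad/s): [1.89, 1.89, 2.39, 2.39, 3.01, 3.01, 3.01].

INTERFACE

Orientations are given as [roll, pitch, yaw] about the fixed x, y, z axes, in that order (R = Rz(yaw) Ry(pitch) Rx(roll)).
In Python, from workcell import bot, eyes gives the robot as it stands. The module is installed in compiled form; this text tells all that it offers.
- The arm moves only by the tool step_arm, never from a script. Its argument "targets" is a list that holds one entry, the list of rows, each a list of 7 numbers: the shift along the tool's x, y, z in cm, then the turn, a rotation vector about the tool's x, y, z in rad, then the opening, from 0 (shut) to 1 (fully open). A call has 1 to 10 rows; each row is the pose to reach, as a shift and turn from the pose measured when the call began, along the tool's axes at that moment; what a row does not reach only later rows make up. A row lasts 1/10 s, in which the tool goes at most 50 mm and 8.59 degrees, less where a joint would pass 70% of its speed; a pose out of reach is approached as far as the arm can. A call with a gripper value outside its range is refused whole. The fingers move at their own pace and stop on an object; "grip_force" is the grip in N (left out, the last holds). Time passes only in rows, so rows that repeat a pose let the fingers close. It gives the time, the measured TCP pose, the force and the opening at its end, in the units of the state.
- bot.observe(): the state, without advancing time (a new reading comes with each control period).
- eyes.grab_frame(name): name is "scene" or "top"; returns the picture (420x560x3 uint8, red, green, blue); there is no depth.
- eyes.get_calibration(name): a dict with "fx", "fy", "cx", "cy" (pixels), "camera_from_world" (4x4, takes a point from world to camera coordinates). Camera axes: x right, y down, z forward; pixel columns grow to the right and rows downward; lengths in m; the calibration is good to about 2 mm. A picture is of the moment at which its call begins. get_calibration takes no time and is no camera call.
- bot.job_done(): hands the job in, once; it reports no verdict.
The state is a dict: "clock": time; "qpos": joint angles; "qd": joint speeds; "joint_efforts": joint torques, N m; "position": TCP position; "tool_rot": TCP orientation; "force": force on the tool from outside, world axes, zero at the start; "moment": the same for the moment, N m; "grip_width": finger opening in m.
Only numpy, scipy, OpenCV 4.12 (cv2) and the standard library are available. Lean on these libraries where they do the work, as an engineer would, in place of code of your own. Each camera call takes 0.05 s, during which the arm holds its last target.

TASK

Two spring-loaded tipping buckets stand on the camera bench, each with a catch tray in front. Push the upright paddle of the bucket that holds the film cartridge, past its latch, so that the cartridge rolls out into the tray below, then let go so that the bucket swings all the way back upright. Do not tip the other bucket, the one with the lens cap in it.

Things in the scene. Friction and masses are not known exactly. Their poses are not given: they have to be found in the camera images.
- tipper: Fixed grey frame whose bucket holds the film cartridge; its twin, with the lens cap, stands beside it. Origin: on the table below the bucket's hinge; x = dumping direction, away from the robot, z up. Hinge along y at z 100 mm. Uprights at y +-56 mm, to z 152; sprung latch pin at y 66, to z 179 (185 tipped). Catch tray in front: x 15 to 175, y -65 to 65, rim z 51, ribbed floor z 10 to 14.
- bucket (a joint): Tilt of the bucket with the cartridge: 0 level, hard stop 1.15 rad, empties by 0.85. Steel, 94 mm wide, tipper x -38 to 55. Paddle on its rear wall: 50 wide, centred, to z 197; rear face at x -38. Push it to +x with closed fingertips at z 160: contact reaches about x +20 at 1.0 rad. About 15 N at the latch (0.1 to 0.2 rad), then 1 to 5 N. Springs back by itself.
- film: 35 mm film cartridge: cylinder 25 mm in diameter, 48 mm long, black with a pale wrap and a 5 mm grey spool end, 25 g. Origin at its centre, y axis along the cylinder. Starts lying across the floor of its bucket and rolls freely.
- bucket_spare (a joint): Tilt of the other bucket, of the same build, which holds a flat black lens cap 42 mm in diameter: 0 level, growing as it tips. It is to be left alone.
Mind the look-alikes: they are no part of the job. Leave any red look-alike of the film alone.

How it is judged:
On the way:
1. the bucket with the cartridge is tipped well past its latch (value of joint bucket above 0.6 rad), for 0.05 s.
At the end, for the whole second after the job is handed in: The film cartridge lies still (under 50 mm/s) inside the catch tray of its own frame (its centre within the tray's outline and below its rim), and both buckets are back at rest (within 0.1 rad) (value of joint each of bucket, bucket_spare below 0.1 rad and x of film in the frame of tipper between 0.015 and 0.175 m and y of film in the frame of tipper between -0.065 and 0.065 m and z of film in the frame of tipper below 0.05 m and linear speed of film below 0.05 m/s); the robot touches nothing.
It fails at once if the other bucket is tipped (over 0.25 rad) (value of joint bucket_spare above 0.25 rad).
It also fails if it takes over 32 s, if anything falls off the work surface, if the arm or the gripper's body presses on something with over 40 N, if the wrist force passes 120 N, or if a joint passes its speed limit or range.

## Working session

There is one attempt and no reset: what is moved stays moved. The work goes in short steps, Python scripts to look and compute and a tool call to move; the robot and the scene stay as the last step left them, time stands still between calls to the robot, and variables do not carry over. Pictures are saved under pics/ and viewed, and the job is handed in when it is done.

Besides the shell and the picture viewer there is one more tool, called after ">>>" as name(argument=value, ...), one argument or row to a line, values as JSON. step_arm: Moves the arm, as the interface text tells. Its arguments: {"type":"object","properties":{"targets":{"type":"array","items":{"type":"array","items":{"type":"array","items":{"type":"number"}}}},"grip_force":{"type":"number"}},"required":["targets"]}

```bash
mkdir -p pics; python3 - <<'E'
from workcell import bot, eyes
import cv2
print(bot.observe(), bot.tcp_to_tips)
for n in("scene","top"):
    im=eyes.grab_frame(n); cv2.imwrite(f"pics/{n}0.png",im[:,:,::-1]); print(eyes.get_calibration(n))
E
```

```text
{'clock': 0.0, 'qpos': array([-1.2091789 ,  0.52204123, -0.0363393 ,  1.60003217,  0.02117616,
        1.02108302, -0.11280707]), 'qd': array([-0.00078785, -0.00146792,  0.0008528 , -0.00138401,  0.00076189,
        0.00018972, -0.00178221]), 'joint_efforts': array([ 3.53589201e-05, -9.27090383e+01,  1.98003709e+00, -3.69934845e+01,
        1.78103935e-02,  7.94568274e-03, -3.42691806e-05]), 'position': array([0.26146099, 0.56732338, 0.25269996]), 'tool_rot': array([-1.52130662,  1.56961645, -1.9531428 ]), 'force': array([ 0.15995559, -0.33163821, -0.26785597]), 'moment': array([-0.06066361,  0.0018671 , -0.0277653 ]), 'grip_width': 0.085602000860916} 0.022
{'fx': 464.2707507152455, 'fy': 464.2707507152455, 'cx': 276.1100991608081, 'cy': 203.53379600656206, 'camera_from_world': array([[-0.10364735,  0.99452399, -0.01338909,  0.01670627],
       [ 0.82198499,  0.07807086, -0.56413262, -0.33231532],
       [-0.55999812, -0.06947649, -0.82557563,  1.40866341],
       [ 0.        ,  0.        ,  0.        ,  1.        ]])}
{'fx': 446.09571937869686, 'fy': 446.09571937869686, 'cx': 280.54477756422267, 'cy': 209.52165824492542, 'camera_from_world': array([[ 0.01735497, -0.99983181, -0.00592885,  0.03255141],
       [-0.99597669, -0.01676605, -0.08803025,  0.47707359],
       [ 0.08791605,  0.00743276, -0.99610016,  0.99810331],
       [ 0.        ,  0.        ,  0.        ,  1.        ]])}
```

View pics/scene0.png

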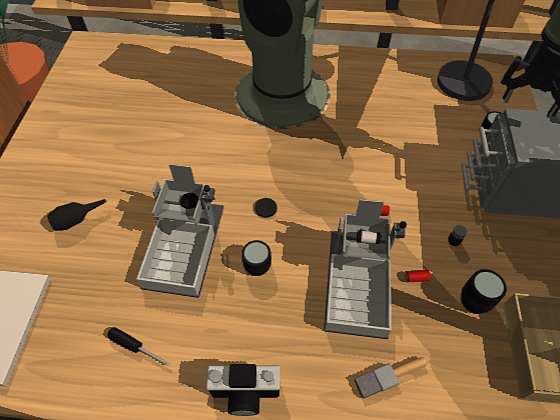

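View pics/top0.png

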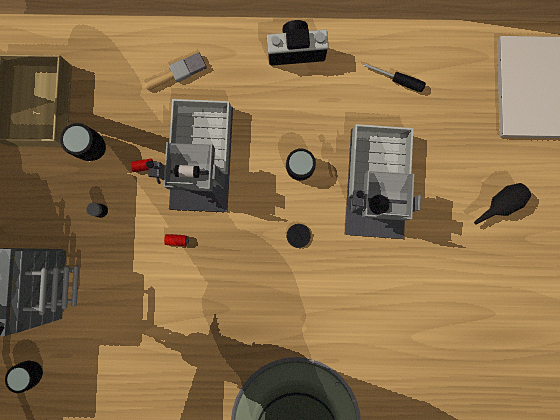

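```bash
python3 - <<'E'
import cv2,numpy as np
a=cv2.imread("pics/scene0.png")[190:345,310:430]; b=cv2.imread("pics/top0.png")[90:220,140:250]
a=cv2.resize(a,None,fx=3.3,fy=3.3,interpolation=cv2.INTER_CUBIC);b=cv2.resize(b,None,fx=3.6,fy=3.6,interpolation=cv2.INTER_CUBIC)
h=max(len(a),len(b)); c=np.zeros((h,a.shape[1]+b.shape[1],3),np.uint8);c[:len(a),:a.shape[1]]=a;c[:len(b),a.shape[1]:]=b
print(a.shape,b.shape);cv2.imwrite("pics/crop1.png",c)
E
```

```text
(512, 396, 3) (468, 396, 3)
```

View pics/crop1.png

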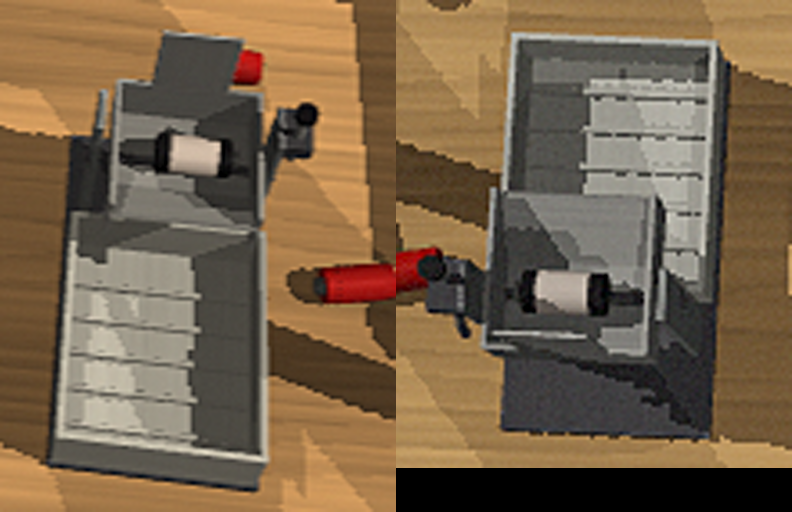

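```bash
cat > h.py <<'E'
from workcell import bot, eyes
import numpy as np
def ray(n,u,v,z):
    c=eyes.get_calibration(n);T=c["camera_from_world"];R=T[:3,:3];o=-R.T@T[:3,3]
    d=R.T@np.array([(u-c["cx"])/c["fx"],(v-c["cy"])/c["fy"],1]);return o+d*(z-o[2])/d[2]
def proj(n,p):
    c=eyes.get_calibration(n);T=c["camera_from_world"];q=T[:3,:3]@p+T[:3,3];return q[0]/q[2]*c["fx"]+c["cx"],q[1]/q[2]*c["fy"]+c["cy"]
E
python3 - <<'E'
from h import *
S=lambda x,y:(310+x/3.3,190+y/3.3)
T=lambda x,y:(140+(x-396)/3.6,90+y/3.6)
for l,n,p,z in [("padL","scene",S(165,33),.197),("padR","scene",S(243,42),.197),("rimL","scene",S(52,437),.051),("rimR","scene",S(266,461),.051),("rimbackR","scene",S(265,232),.051),("rimbackL","scene",S(70,212),.051),
 ("trimL","top",T(512,34),.051),("trimR","top",T(717,42),.051),("film","top",T(564,292),.105),("film s","scene",S(192,156),.105),("pin","top",T(432,266),.179),("pin s","scene",S(307,113),.179),
 ("baseL","top",T(502,430),.005),("baseR","top",T(711,438),.005)]:
    print(l,ray(n,*p,z).round(4))
E
```

```text
padL [0.5107 0.2108 0.197 ]
padR [0.513  0.2584 0.197 ]
rimL [0.7205 0.1613 0.051 ]
rimR [0.7227 0.2927 0.051 ]
rimbackR [0.5642 0.2974 0.051 ]
rimbackL [0.5617 0.1666 0.051 ]
trimL [0.7205 0.2907 0.051 ]
trimR [0.7173 0.1612 0.051 ]
film [0.5472 0.24   0.105 ]
film s [0.542  0.2409 0.105 ]
pin [0.5476 0.2957 0.179 ]
pin s [0.5493 0.2992 0.179 ]
baseL [0.4737 0.2991 0.005 ]
baseR [0.4708 0.1639 0.005 ]
```

```bash
python3 - <<'E'
from h import *
from scipy.spatial.transform import Rotation as R
for z in(0,.1,.15):
  for p in [(64,250),(78,268),(72,305),(0,335),(10,248)]: print(z,p,ray("top",*p,z).round(3))
  for p in [(465,155),(510,108),(485,210),(560,110)]: print("s",z,p,ray("scene",*p,z).round(3))
s=bot.observe(); r=R.from_euler("xyz",s["tool_rot"]); M=r.as_matrix(); print(M.round(3)); p=s["position"]
c,sn=np.cos(-.027),np.sin(-.027)
O=np.array([.545,.2315,0]); 
for q in [(.27,.55,.3),(.42,.236,.3),(.42,.236,.182)]: print((M.T@(np.array(q)-p)*100).round(2))
print("tipper->", [ (O+[c*a,sn*a,0]).round(4) for a in(-.12,-.07,.02)])
for sg in (1,-1):
  G=np.array([[0,sg*sn,-0],[0,0,0],[-1,0,0]])
  for y in [np.array([-sn,c,0])*sg,np.array([c,sn,0])*sg]:
    x=np.array([0,0,-1.]);D=np.stack([x,y,np.cross(x,y)],1);print(sg,y.round(2),R.from_matrix(M.T@D).as_rotvec().round(3))
E
python3 -c "
import cv2;a=cv2.imread('pics/scene0.png')[60:240,420:560];cv2.imwrite('pics/rack.png',cv2.resize(a,None,fx=3.3,fy=3.3))"
```

```text
0 (64, 250) [0.376 0.542 0.   ]
0 (78, 268) [0.335 0.507 0.   ]
0 (72, 305) [0.25  0.516 0.   ]
0 (0, 335) [0.18  0.677 0.   ]
0 (10, 248) [0.378 0.668 0.   ]
s 0 (465, 155) [ 0.194  0.52  -0.   ]
s 0 (510, 108) [-0.001  0.673 -0.   ]
s 0 (485, 210) [0.372 0.548 0.   ]
s 0 (560, 110) [-0.005  0.816  0.   ]
0.1 (64, 250) [0.377 0.493 0.1  ]
0.1 (78, 268) [0.34  0.461 0.1  ]
0.1 (72, 305) [0.263 0.469 0.1  ]
0.1 (0, 335) [0.2   0.615 0.1  ]
0.1 (10, 248) [0.379 0.606 0.1  ]
s 0.1 (465, 155) [0.283 0.478 0.1  ]
s 0.1 (510, 108) [0.108 0.615 0.1  ]
s 0.1 (485, 210) [0.443 0.503 0.1  ]
s 0.1 (560, 110) [0.104 0.743 0.1  ]
0.15 (64, 250) [0.377 0.468 0.15 ]
0.15 (78, 268) [0.342 0.438 0.15 ]
0.15 (72, 305) [0.27  0.446 0.15 ]
0.15 (0, 335) [0.21  0.583 0.15 ]
0.15 (10, 248) [0.379 0.576 0.15 ]
s 0.15 (465, 155) [0.328 0.457 0.15 ]
s 0.15 (510, 108) [0.163 0.586 0.15 ]
s 0.15 (485, 210) [0.478 0.48  0.15 ]
s 0.15 (560, 110) [0.159 0.707 0.15 ]
[[-0.     0.419  0.908]
 [-0.001  0.908 -0.419]
 [-1.    -0.001  0.   ]]
[-4.72 -1.23  1.5 ]
[ -4.69 -23.46  28.26]
[  7.11 -23.45  28.26]
tipper-> [array([0.425 , 0.2347, 0.    ]), array([0.475 , 0.2334, 0.    ]), array([0.565, 0.231, 0.   ])]
1 [0.03 1.   0.  ] [-0.405 -0.     0.001]
1 [ 1.   -0.03  0.  ] [1.166e+00 1.000e-03 1.000e-03]
-1 [-0.03 -1.   -0.  ] [2.737e+00 1.000e-03 0.000e+00]
-1 [-1.    0.03 -0.  ] [-1.976e+00 -1.000e-03  1.000e-03]
```

View pics/rack.png

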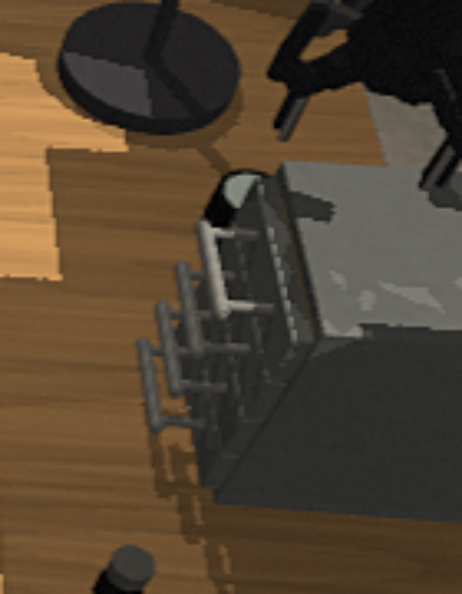

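>>> step_arm(
  targets=[
    [[-5, 0, 0, 0, 0, 0, 0], [-5, 0, 0, 0, 0, 0, 0], [-5, -3, 3.6, -0.05, 0, 0, 0], [-5, -6.5, 7.8, -0.12, 0, 0, 0], [-5, -10, 12, -0.2, 0, 0, 0], [-5, -13.5, 16.2, -0.27, 0, 0, 0], [-5, -17, 20.4, -0.34, 0, 0, 0], [-5, -20.5, 24.6, -0.405, 0, 0, 0], [-5, -23.5, 28.3, -0.405, 0, 0, 0], [-5, -23.5, 28.3, -0.405, 0, 0, 0]],
  ],
)

```text
clock: 1.1
position: [0.4218, 0.2313, 0.3033]
tool_rot: [-1.253, 1.569, -1.284]
force: [-0.3, 0.6, -0.7]
grip_width: 0.0001
```

>>> step_arm(
  targets=[
    [[4, 0.3, 0, 0, 0, 0, 0], [8, 0.3, 0, 0, 0, 0, 0], [12, 0.3, 0, 0, 0, 0, 0], [12, 0.3, 2, 0, 0, 0, 0], [12, 0.3, 4, 0, 0, 0, 0], [12, 0.3, 5, 0, 0, 0, 0], [12, 0.3, 5, 0, 0, 0, 0]],
  ],
)

```text
clock: 1.8
position: [0.4727, 0.2323, 0.1832]
tool_rot: [-1.042, 1.569, -1.074]
force: [-0.7, -0.3, 0.5]
grip_width: -0.0001
```

```bash
python3 - <<'E'
from h import *
import cv2
from scipy.spatial.transform import Rotation as R
s=bot.observe();print(s["position"],s["force"],R.from_euler("xyz",s["tool_rot"]).as_matrix().round(3))
a=eyes.grab_frame("scene")[:,:,::-1][150:350,290:450];b=eyes.grab_frame("top")[:,:,::-1][90:290,120:280]
cv2.imwrite("pics/c2.png",cv2.resize(np.hstack([a,b]),None,fx=2.4,fy=2.4,interpolation=cv2.INTER_CUBIC))
E
```

```text
[0.47267389 0.23231398 0.18317369] [-0.67916487 -0.33303882  0.52153217] [[ 0.001  0.032  0.999]
 [-0.002  0.999 -0.032]
 [-1.    -0.002  0.001]]
```

View pics/c2.png

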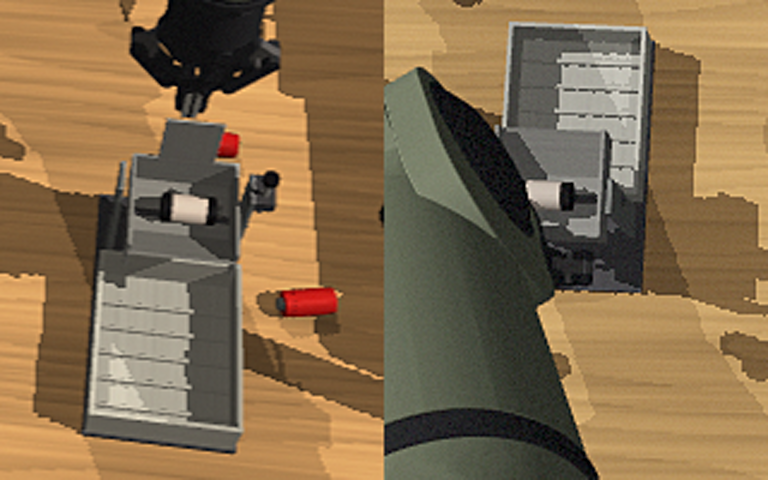

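>>> step_arm(
  targets=[
    [[0, 0, 1.5, 0, 0, 0, 0], [0, 0, 2.2, 0, 0, 0, 0], [0, 0, 3, 0, 0, 0, 0], [0, 0, 3.8, 0, 0, 0, 0], [0, 0, 4.6, 0, 0, 0, 0], [0, 0, 5.4, 0, 0, 0, 0], [0, 0, 6.2, 0, 0, 0, 0], [0, 0, 7, 0, 0, 0, 0], [0, 0, 7.6, 0, 0, 0, 0], [0, 0, 7.6, 0, 0, 0, 0]],
  ],
)

```text
clock: 2.9
position: [0.5476, 0.2304, 0.1834]
tool_rot: [-1.241, 1.57, -1.272]
force: [-1.2, 2.2, 5.5]
grip_width: 0.0002
```

```bash
python3 - <<'E'
from h import *
import cv2
s=bot.observe();print(s["position"],s["force"])
a=eyes.grab_frame("scene")[:,:,::-1][150:350,290:450]
cv2.imwrite("pics/c3.png",cv2.resize(a,None,fx=2.8,fy=2.8,interpolation=cv2.INTER_CUBIC))
E
```

```text
[0.54756789 0.23040029 0.18335931] [-1.17285654  2.19629585  5.4622204 ]
```

View pics/c3.png

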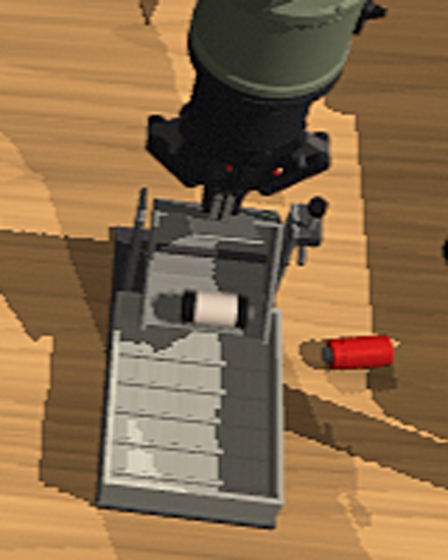

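The bucket is tipped and the film (crop ~(215,310)) has rolled to its front edge but hasn't left it, so I'll push further.

>>> step_arm(
  targets=[
    [[0, 0, 0.5, 0, 0, 0, 0], [0, 0, 1, 0, 0, 0, 0], [0, 0, 1.3, 0, 0, 0, 0], [0, 0, 1.3, 0, 0, 0, 0], [0, 0, 1.3, 0, 0, 0, 0]],
  ],
)

```text
clock: 3.45
position: [0.5604, 0.2299, 0.1834]
tool_rot: [-1.202, 1.569, -1.234]
force: [-2.7, -1.3, 2.6]
grip_width: 0.0001
```

```bash
python3 - <<'E'
from h import *
import cv2
s=bot.observe();print(s["position"],s["force"])
a=eyes.grab_frame("scene")[:,:,::-1][150:350,290:450]
cv2.imwrite("pics/c4.png",cv2.resize(a,None,fx=2.8,fy=2.8,interpolation=cv2.INTER_CUBIC))
E
```

```text
[0.56035224 0.22986095 0.18336945] [-2.66426576 -1.2614789   2.55367797]
```

View pics/c4.png

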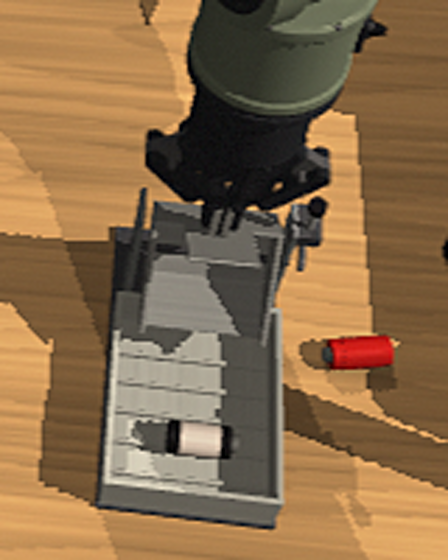

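The film is now in the tray at crop (200,438). Next I back off gently so the bucket follows, then retreat.

>>> step_arm(
  targets=[
    [[0, 0, -1.5, 0, 0, 0, 0], [0, 0, -3, 0, 0, 0, 0], [0, 0, -4.5, 0, 0, 0, 0], [0, 0, -6, 0, 0, 0, 0], [0, 0, -7.5, 0, 0, 0, 0], [0, 0, -9.5, 0, 0, 0, 0], [0, 0, -12, 0, 0, 0, 0], [-3, 0, -14, 0, 0, 0, 0], [-6, 0, -14, 0, 0, 0, 0], [-6, 0, -14, 0, 0, 0, 0]],
  ],
)

```text
clock: 4.5
position: [0.4214, 0.2352, 0.2467]
tool_rot: [0.376, 1.565, 0.345]
force: [0.3, 0.7, 0.2]
grip_width: -0.0001
```

```bash
python3 - <<'E'
from h import *
import cv2
s=bot.observe();print(s["position"],s["force"])
a=eyes.grab_frame("scene")[:,:,::-1]
cv2.imwrite("pics/c5.png",cv2.resize(a[150:350,130:450],None,fx=2.4,fy=2.4,interpolation=cv2.INTER_CUBIC))
E
```

```text
[0.42143731 0.23520817 0.24672788] [0.2673151  0.68387575 0.18339913]
```

View pics/c5.png

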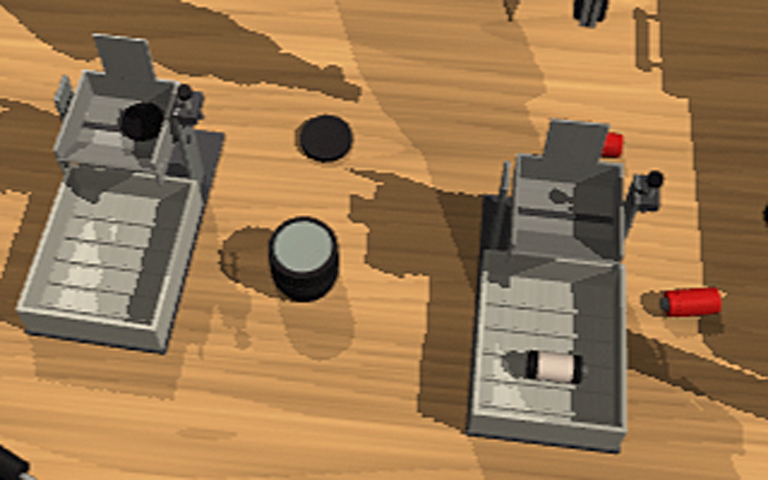

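```bash
python3 - <<'E'
from h import *
import cv2
A=cv2.imread("pics/scene0.png"); B=eyes.grab_frame("scene")[:,:,::-1].copy(); 
cv2.imwrite("pics/scene6.png",B)
f=lambda im,y0,y1,x0,x1:cv2.resize(im[y0:y1,x0:x1],None,fx=6,fy=6,interpolation=cv2.INTER_CUBIC)
cv2.imwrite("pics/c6.png",np.hstack([f(A,190,260,330,395),f(B,190,260,330,395)]))
r,g=None,None
for im in (A,B):
  t=cv2.cvtColor(im,cv2.COLOR_BGR2GRAY)
  s=im.max(2).astype(int)-im.min(2); print("grey rows",[int(np.argmax(s[192:215,c]<25))+192 for c in range(362,383,4)])
p=cv2.cvtColor(B,cv2.COLOR_BGR2GRAY)
u,v=130+553/2.4,150+367/2.4
q=ray("scene",u,v,.026); c,sn=np.cos(-.027),np.sin(-.027); d=q-[.545,.2315,0]
print("film",q.round(3),"in tipper",round(c*d[0]+sn*d[1],3),round(-sn*d[0]+c*d[1],3))
C=cv2.cvtColor(cv2.resize(cv2.imread("pics/c5.png"),(320,200),interpolation=cv2.INTER_AREA),cv2.COLOR_BGR2GRAY)
print("diff film/bucket vs prev",np.abs(C.astype(int)-p[150:350,130:450])[40:190,190:270].mean())
E
```

```text
grey rows [200, 200, 201, 201, 201, 202]
grey rows [200, 200, 201, 201, 201, 202]
film [0.66  0.235 0.026] in tipper 0.115 0.007
diff film/bucket vs prev 2.28
```

View pics/c6.png

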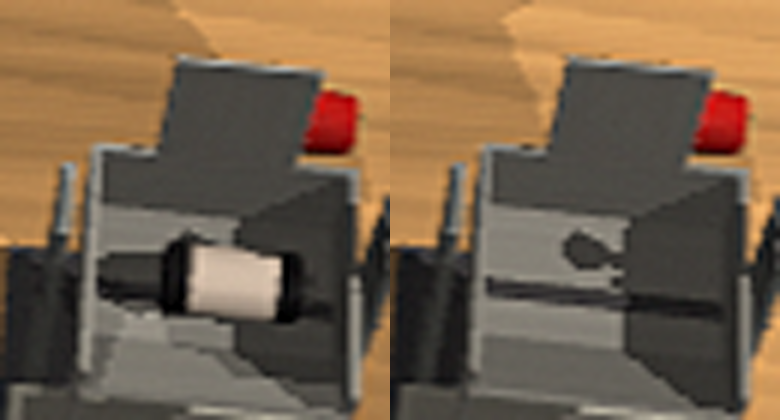

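The bucket is back exactly level and empty. I'll let it settle for a moment, check again and hand in.

>>> step_arm(
  targets=[
    [[0, 0, 0, 0, 0, 0, 0], [0, 0, 0, 0, 0, 0, 0], [0, 0, 0, 0, 0, 0, 0], [0, 0, 0, 0, 0, 0, 0], [0, 0, 0, 0, 0, 0, 0], [0, 0, 0, 0, 0, 0, 0], [0, 0, 0, 0, 0, 0, 0], [0, 0, 0, 0, 0, 0, 0], [0, 0, 0, 0, 0, 0, 0], [0, 0, 0, 0, 0, 0, 0]],
  ],
)

```text
clock: 5.6
position: [0.4207, 0.2345, 0.2438]
tool_rot: [-0.137, 1.569, -0.168]
force: [0.4, 0.5, 0.2]
grip_width: -0.0001
```

```bash
python3 - <<'E'
from h import *
import cv2
A=cv2.imread("pics/scene6.png").astype(int); B=eyes.grab_frame("scene")[:,:,::-1].astype(int)
d=np.abs(A-B).max(2); print("moved px tipper",(d[190:345,320:415]>40).sum(),"spare",(d[160:300,135:225]>40).sum())
if (d[190:345,320:415]>40).sum()<15: bot.job_done(); print("handed in", bot.observe()["force"])
E
```

```text
moved px tipper 0 spare 10
the job is handed in; nothing more can be done
the job is handed in; nothing more can be done
```

I tipped the bucket with the film cartridge and the cartridge rolled into its own tray. I then backed off so the bucket sprang upright, and handed the job in at about 5.6 s. No verdict is reported.

- **Push:** I used the closed fingertips at about z 160 mm. The first push, to TCP x 0.548, only brought the film to the bucket's front edge. A further 13 mm sent it out into the tray.
- **Film:** it lies at about x 0.115, y 0.007 m in the tipper frame, well inside the tray. Over the last second before hand-in, no pixels changed around the tipper.
- **Bucket:** the top edge of its paddle is on the same pixel rows as at the start, so it is level again. The tilt was judged from pictures only; I had no joint reading.
- **Other bucket:** it looked upright with the lens cap still in it. About 10 pixels differed there between the last two pictures. I took that as noise or shadow and did not look closer.
- **Arm:** it stands clear at about (0.42, 0.23, 0.24), with under 1 N on the tool.

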